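# Third hand: hold a heat sink against a sprung pad

### The job

Be the third hand at the pressing jig: first press its start button fully down and let it come back up. Then lay the heat sink flat on the jig's bed, fins up, one of its two flat outer fins squarely against the sprung pad and centred on it, and push the pad back until its pointer stands between the two dark bars of the scale; never run the pad to the end of its travel and leave the other things on the bench alone. Finish while still holding the heat sink pressed there, steadily, for the colleague who will drive the screw: do not let go.

Things in the scene. Friction and masses are not known exactly. Their poses are not given: they have to be found in the camera images.
- jig: Fixed jig; flat aluminium bed 230 x 110 x 10 mm. Origin: centre of the bed's underside, on the bench; bed top at z = 10 mm. x = pressing direction, towards the pad (up to 0.3 rad off the robot's straight ahead), y left, z up. A fixed dark block at its far end (x 98 to 114, y -42 to 42 mm, top at z 40) carries the pad. The bed in front of the pad is free but for the button.
- pad: Sprung pad: upright steel plate 52 mm wide (y), 28 high, 8 thick. Origin: centre of its front face; axes as the jig's. Unpressed it is at jig x 35, y 0, z 25.5 mm. Slides along jig +x, 42 mm to the hard end (keep under 38), spring 400 N/m, no preload, returns. Its thin pointer sticks out left (y 25 to 49 mm), 4 mm behind the front face; between the bars = pressed in by 12 to 28 mm (middle 20 mm, 8 N).
- scale_mid (a point): Middle between the two dark cross bars on the white scale strip (56 x 18 mm) that lies fixed on the bed, left of the pad. At jig x 59, y 44, z 11 mm; the bars' facing edges are at jig x 51 and 67 mm. Axes as the jig's.
- start (a joint): Start button travel in m: 0 = up, 0.006 = fully down. Spring push button: 1.5 N to start moving, 5 N to be fully down.
- start_top (a point): Centre of the top of the grey round button cap, 24 mm across, which stands 10 mm out of its black round housing, 40 mm across, at the near left corner of the bed. At jig x -88, y 32, z 32 mm when up; pressed straight down.
- heatsink: Finned aluminium heat sink, loose on the bench, fins up: 44 (x) x 60 (y) x 26 mm high, about 0.14 kg. Origin: centre of its underside. Base 4 mm thick; ten fins 2 mm thick run along x, stacked along y. The flat sides of the two outer fins, at y -30 and +30 mm, are the faces to press (either one). Can be gripped from above across its 44 mm, on the fin ends.
- capacitor_can: Bystander: standing dark round capacitor can, 35 mm across, 60 mm high; origin at the centre of its underside. Leave alone.
- solder_reel: Bystander: reel of solder with black flanges standing on its flange, 62 mm across, 52 mm high; origin at the centre of its underside. Leave alone.
- kapton_reel: Bystander: white reel of amber tape lying flat, 58 mm across, 19 mm high; origin at the centre of its underside. Leave alone.
Not all that is in view belongs to the job. What is shaped like the heatsink but yellow is not meant.

How it is judged (in metres and radians):
On the way, in this order (a step that is already met when the one before it is completed fails the run):
1. the start button is pressed fully down (value of joint start above 0.005 m), for 0.05 s.
2. the button has come back up (value of joint start below 0.0015 m), for 0.1 s.
3. the heat sink lies flat on the bed, square and centred on the pad, and presses it back so that the pointer is between the bars (x of pad in the frame of jig between 0.047 and 0.063 m and contact force between heatsink and pad between 3.5 and 16 N and angle between the y axis of heatsink and the x axis of jig, either way round below 0.12 rad and angle between heatsink's own z axis and vertical below 0.1 rad and y of heatsink in the frame of jig between -0.012 and 0.012 m and z of heatsink in the frame of jig between 0.006 and 0.014 m and contact force between any of the fingers, the arm and heatsink above 1 N), for 1 s.
At the end, for the whole second after the job is handed in: Heat sink still held pressed on the pad: pad in by 12 to 28 mm, 3.5 to 16 N between them; heat sink flat on the bed (4 mm, 0.1 rad), fins up, square to the pad within 0.12 rad, centred within 12 mm; heat sink and pad still (under 10 mm/s); start button up (all of step 3 and value of joint start below 0.0015 m and linear speed of each of heatsink, pad below 0.01 m/s); the arm keeps its last pose, push and grip.
It fails at once if the pad is driven towards the end of its travel (more than 38 mm) (x of pad in the frame of jig above 0.073 m).
It fails at once if one of the other things is moved by more than 20 mm (distance of any of capacitor_can, solder_reel, kapton_reel from where it was at the start of the episode above 0.02 m).
It also fails if it takes over 58 s, if anything falls off the work surface, if the arm or the gripper's body presses on something with over 40 N, if the wrist force passes 120 N, or if a joint passes its speed limit or range.

### The arm

A 6-joint arm with a two-finger parallel gripper is mounted at the origin on a cart in front of the work surface, level with it; the furniture and walls round the work are solid. World frame = base frame: x ahead of the robot, y to its left, z up, the work surface at z = 0. Lengths are in mm, angles in rad, forces in N, time in s.
With the tool pointing down it reaches from about 275 to 1000 mm from the base axis. Payload 8.4 kg.
Tool frame: the origin (TCP) lies between the finger pads; the fingertips stand r.finger_overhang ahead of it and the grasp point (between the pads) is the TCP (r.finger_overhang is the distance from the TCP to the fingertips, in mm); z points along the fingers, y is the line along which they close (so a half turn about z gives the same grasp; the last joint's range is limited). The gripper opens to 85 mm and grips with 20 to 120 N. Pads are 22 mm wide; open, the fingers measure 114 mm over their backs; the gripper's body (76 mm by 85 mm) begins 54 mm behind the grasp point. The pads swing forward as they close: fully open they stand 13 mm farther back than shut.
Start: joints at [1.147, 0.353, 1.633, -0, 1.155, -0.002], TCP at [255.876, 570.224, 250.281] pointing down, gripper open.
Joint ranges: [-2.63, 2.63], [-0.92, 2.1], [0.06, 2.66], [-1.3, 4.44], [0, 2.69], [-3.02, 3.02]. Speed limits (rad/s): [2.22, 2.22, 2.79, 3.14, 3.14, 3.14].

### API

Orientations are given as [roll, pitch, yaw] about the fixed x, y, z axes, in that order (R = Rz(yaw) Ry(pitch) Rx(roll)).
In Python, from rig import r, cams, sign_off gives the robot as it stands.
- The arm moves only by the shell command python3 -m crank 'ROWS' [FORCE]. ROWS is JSON, a list of rows, each a list of 7 numbers: the shift along the tool's x, y, z in m, then the turn, a rotation vector about the tool's x, y, z in rad, then the closure, from 0 (fully open) to 1 (shut). In form: [[dx, dy, dz, ax, ay, az, gripper], ...]. A call has 1 to 5 rows; each row is the pose to reach, as a shift and turn from the pose commanded when the call began, along the tool's axes at that moment; what a row does not reach only later rows make up. A row lasts 1/10 s, in which the tool goes at most 50 mm and 8.59 degrees, less where a joint would pass 70% of its speed; a pose out of reach is approached as far as the arm can. A call with a gripper value outside its range is refused whole. The fingers move at their own pace and stop on an object; FORCE is the grip in N (left out, the last holds). Time passes only in rows, so rows that repeat a pose let the fingers close. It gives the time, the measured TCP pose, the force, the opening and the grip force at its end, in the units of the state.
- r.sense(): the state, without advancing time (a new reading comes with each control period).
- cams.grab_frame(name): name is "scene" or "top"; returns a dict with "image" (384x512x3 uint8, red, green, blue), "fx", "fy", "cx", "cy" (pixels), "position" and "orientation" of the camera in the world. Camera axes: x right, y down, z forward; pixel columns grow to the right and rows downward; lengths in mm; the calibration is good to about 2 mm. A picture is of the moment at which its call begins. There is no depth.
- sign_off(): hands the job in; it is judged then, once.
The state is a dict: "clock": time; "qpos": joint angles; "qvel": joint speeds; "joint_efforts": joint torques, N m; "eef_pos": TCP position; "tcp_rot": TCP orientation; "contact_force": force on the tool from outside, world axes, zero at the start; "wrist_torque": the same for the moment, N m; "opening": opening from 0.0 (shut) to 1.0 (fully open); "grasp_force": force on a finger pad.
Only numpy, scipy, OpenCV 4.12 (cv2) and the standard library are available. Lean on these libraries where they do the work, as an engineer would, in place of code of your own. Each camera call takes 0.05 s, during which the arm holds its last target. There are 200 camera calls.

## Working session

There is one attempt and no reset: what is moved stays moved. The work goes in short steps, Python scripts to look and compute and a shell command to move; the robot and the scene stay as the last step left them, time stands still between calls to the robot, and variables do not carry over. Pictures are saved under pics/ and viewed, at most 10 in all, crops included, and the job is handed in when it is done.

```bash
mkdir -p pics; cat > h.py <<'E'
import numpy as np, cv2
from scipy.spatial.transform import Rotation as R
from rig import r, cams
def grab(n,f=None):
    d=cams.grab_frame(n); d["image"]=np.array(d["image"])
    if f: cv2.imwrite(f,cv2.cvtColor(d["image"],cv2.COLOR_RGB2BGR))
    return d
def rot(d):
    o=np.array(d["orientation"],float)
    return o if o.shape==(3,3) else R.from_euler('xyz',o).as_matrix()
def ray(d,u,v,z):
    p=np.array(d["position"],float)
    q=rot(d)@np.array([(u-d["cx"])/d["fx"],(v-d["cy"])/d["fy"],1])
    return p+q*(z-p[2])/q[2]
def proj(d,P):
    c=rot(d).T@(np.array(P,float)-np.array(d["position"]))
    return d["fx"]*c[0]/c[2]+d["cx"], d["fy"]*c[1]/c[2]+d["cy"]
E
python3 - <<'E'
from h import *
for n in("scene","top"):
    d=grab(n,f"pics/{n}0.png"); print({k:v for k,v in d.items() if k!="image"})
print(r.sense(), r.finger_overhang)
E
```

```text
{'fx': 421.19527389807644, 'fy': 421.19527389807644, 'cx': 260.9410438876065, 'cy': 185.55613909430173, 'position': array([-339.72501139, -600.83813641,  537.5058592 ]), 'orientation': array([-1.98053248,  0.01710873, -1.01856162])}
{'fx': 417.9251758339376, 'fy': 417.9251758339376, 'cx': 260.27061766178383, 'cy': 182.29365569351694, 'position': array([ 247.86944774,  -47.95211776, 1431.2324548 ]), 'orientation': array([-2.90650525e+00, -1.93591450e-03, -1.59219379e+00])}
{'clock': 0.1, 'qpos': array([ 1.14660310e+00,  3.53581894e-01,  1.63405772e+00, -2.48306596e-06,
        1.15518829e+00, -2.37862331e-03]), 'qvel': array([-1.16675072e-04, -5.70633031e-05, -1.30434879e-03,  2.34062178e-04,
        4.20322006e-04,  7.93670459e-05]), 'joint_efforts': array([ 1.93639780e-04, -6.06361413e+01, -3.42817891e+01,  1.38127768e-05,
        3.96812087e-03,  2.73302618e-05]), 'eef_pos': array([255.70970403, 569.85878542, 249.63573339]), 'tcp_rot': array([-3.14035740e+00, -6.67753843e-07,  2.71977906e+00]), 'contact_force': array([-0.26572009, -0.61719837,  0.46457986]), 'wrist_torque': array([-0.01233393, -0.02190449, -0.01838025]), 'grasp_force': 0.0, 'opening': 1.0003512285337064} 19.0
```

View pics/top0.png

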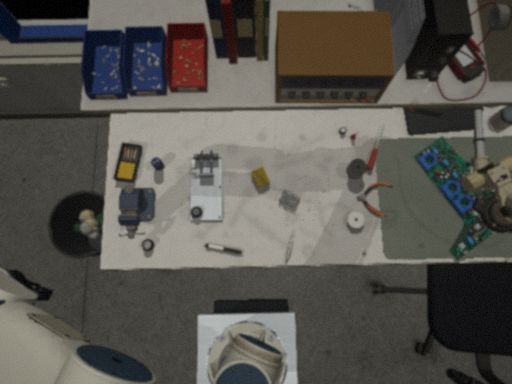

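View pics/scene0.png

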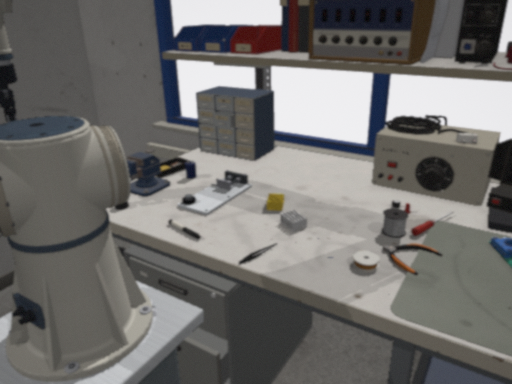

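The top view shows the jig (207,188), with its button at (196,212) and its pad and block at the far end around (207,160). A yellow finned block is at (260,180) and a grey one at (289,201). The grey one fits the aluminium heat sink, since yellow is ruled out. I'll confirm with an enlarged crop.

```bash
python3 - <<'E'
from h import *
a=cv2.imread("pics/top0.png")[140:230,180:310]; b=cv2.imread("pics/scene0.png")[165:240,170:315]
a=cv2.resize(a,None,fx=5,fy=5,interpolation=cv2.INTER_CUBIC)
b=cv2.resize(b,(650,336),interpolation=cv2.INTER_CUBIC)
cv2.imwrite("pics/c1.png",a)
d=grab("top");print(proj(d,[256,570,250]))
for n,u,v,z in[("hs",289,201,20),("btn",196,212,32),("block",207,155,40)]: print(n,ray(d,u,v,z))
E
```

```text
(np.float64(34.146314364022345), np.float64(284.3026455924288))
hs [ 517.60485983 -155.19161041   20.        ]
btn [484.07798291 161.83169878  32.        ]
block [682.38499977 125.29642859  40.        ]
```

View pics/c1.png

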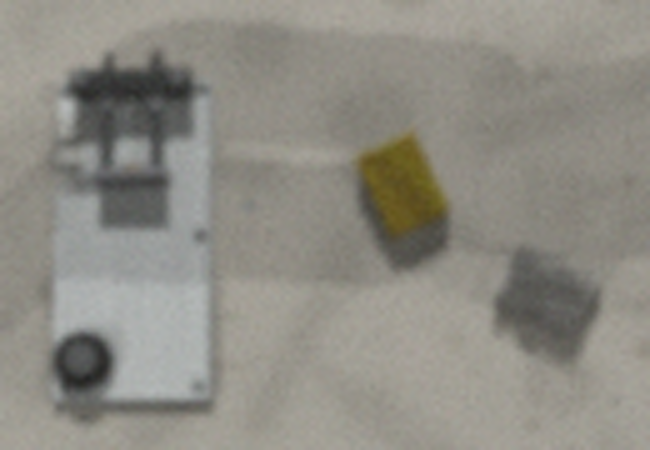

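The crop shows a grey finned block at crop (547,305), top pixel (289,201), with a shadow below it. The yellow decoy is at (403,190) in the crop. The bed runs from about (55,90) to (212,402), with the button at (82,358) and the pad plate at y≈180.

```bash
python3 - <<'E'
from h import *
d={n:grab(n) for n in("top","scene")}
for n in d:
    d[n]["image"]=np.mean([d[n]["image"]]+[grab(n)["image"] for _ in range(4)],0).astype(np.uint8)
    np.save(f"pics/{n}.npy",d[n]["image"])
t=d["top"]
g=t["image"].astype(int); 
# bed: bright bluish
m=((g[...,2]-g[...,0]>-3)&(g.mean(2)>125)).astype(np.uint8); m[:, :180]=0;m[:,235:]=0;m[:145]=0;m[230:]=0
m=cv2.morphologyEx(m,cv2.MORPH_CLOSE,np.ones((5,5)))
c=max(cv2.findContours(m,0,1)[0],key=cv2.contourArea)
rc=cv2.minAreaRect(c); print(rc)
for p in cv2.boxPoints(rc): print(ray(t,*p,10)[:2])
out=[]
for n,(x0,x1,y0,y1) in(("top",(270,310,180,220)),("scene",(265,320,195,240))):
    b=cv2.resize(d[n]["image"][y0:y1,x0:x1],(400,400),interpolation=cv2.INTER_CUBIC).astype(float)
    b=np.clip((b-50)*1.6,0,255).astype(np.uint8); out.append(cv2.cvtColor(b,cv2.COLOR_RGB2BGR))
cv2.imwrite("pics/c2.png",np.hstack(out))
E
```

```text
((206.37672424316406, 187.32876586914062), (31.570945739746094, 63.69707107543945), 2.12109637260437)
[465.50192338 187.31272697]
[693.18355684 183.05928231]
[686.52008177  71.061364  ]
[459.19220672  79.31301949]
```

View pics/c2.png

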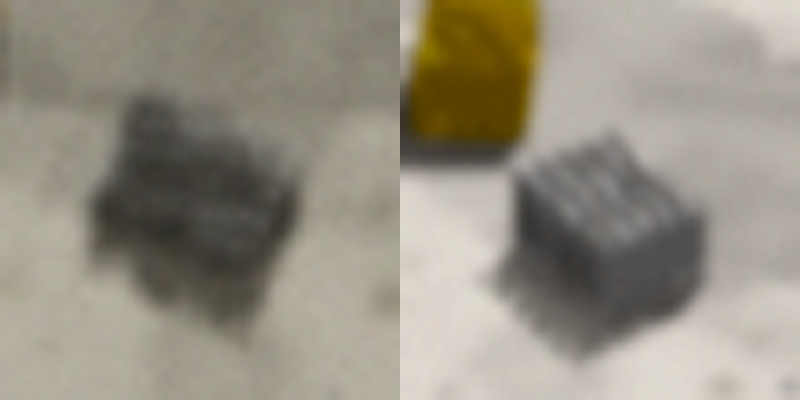

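The right crop shows the heat sink's top corners at scene pixels of about left (280.8,214.1), back (294.2,209.6), right (307,218.8) and front (292.5,224.2). The fins run left→front. In the top crop the top face spans about (103..300, 95..260).

```bash
python3 - <<'E'
from h import *
s=grab("scene");t=grab("top")
P=[ray(s,u,v,26)[:2] for u,v in((280.8,214.1),(294.2,209.6),(307,218.8),(292.5,224.2))]
P=np.array(P);print(P.round(),P.mean(0))
e=np.roll(P,-1,0)-P;print(np.hypot(*e.T),np.degrees(np.arctan2(e[:,1],e[:,0])))
Q=np.array([ray(t,270+x/10,180+y/10,26)[:2] for x,y in((135,98),(300,170),(268,262),(100,205))])
print(Q.round(),Q.mean(0));e=np.roll(Q,-1,0)-Q;print(np.hypot(*e.T),np.degrees(np.arctan2(e[:,1],e[:,0])))
g=np.load("pics/top.npy").astype(np.uint8);gray=cv2.cvtColor(g,cv2.COLOR_RGB2GRAY)
m=(gray[200:222,186:210]<80).astype(np.uint8)
c=max(cv2.findContours(m,0,1)[0],key=cv2.contourArea);(x,y),rr=cv2.minEnclosingCircle(c);print("housing",x+186,y+200,rr,ray(t,x+186,y+200,22))
cr=[cv2.resize(g[y0:y1,x0:x1],(w,h),interpolation=cv2.INTER_CUBIC) for x0,x1,y0,y1,w,h in[(180,235,145,220,440,600)]]
gs=np.load("pics/scene.npy");b=cv2.resize(gs[165:220,175:260],(360,233),interpolation=cv2.INTER_CUBIC);b=cv2.copyMakeBorder(b,0,367,0,0,0)
cv2.imwrite("pics/c3.png",cv2.cvtColor(np.hstack(cr+[b]),cv2.COLOR_RGB2BGR))
E
```

```text
[[ 524. -120.]
 [ 564. -138.]
 [ 534. -191.]
 [ 490. -172.]] [ 528.0003014  -155.51002119]
[44.73327956 60.80679901 47.85744594 62.10201021] [ -24.34065742 -119.86175411  156.76890451   57.35865077]
[[ 556. -137.]
 [ 530. -193.]
 [ 498. -181.]
 [ 519. -124.]] [ 525.59647791 -158.7288703 ]
[61.67057817 34.05355706 60.42348107 39.51379802] [-115.40156753  158.80946378   69.67882911  -19.61334785]
housing 195.884614944458 212.192307472229 5.606784343719482 [485.11142635 163.71444789  22.        ]
```

View pics/c3.png

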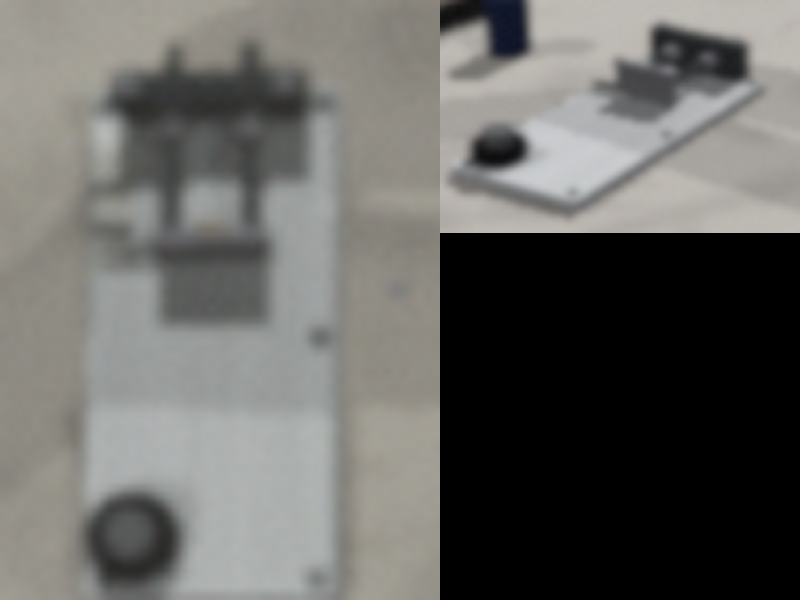

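```bash
python3 - <<'E'
from h import *
s=grab("scene");t=grab("top")
T=lambda x,y,z:ray(t,180+x/8,145+y/8,z)[:2].round(1)
print("holes",T(318,337,10),T(318,577,10)); print("cap",T(128,533,32)); print("padtop",T(155,243,39.5),T(268,243,39.5)); print("block",T(112,72,40),T(305,72,40))
S=lambda x,y,z:ray(s,175+x/4.235,165+y/4.236,z)[:2].round(1)
print("scene NL,NR,FR",S(455,178,10),S(572,208,10),S(763,86,10)); print("cap",S(498,138,32));print("pad",S(616,62,39.5),S(677,82,39.5));print("block",S(655,25,40),S(747,45,40))
print(r.sense()["clock"])
E
python3 -m crank '[[0,0,0,0,0,0,0.5],[0,0,0,0,0,0,1],[0,0,0,0,0,0,1],[0,0,0,0,0,0,1],[0,0,0,0,0,0,1]]' 20
```

```text
holes [573.8  83.6] [468.3  83.5]
cap [485.4 161.9]
padtop [609.9 150.9] [608.9 102.4]
block [687.  170.5] [685.2  86.6]
scene NL,NR,FR [590.5 -88. ] [ 589.8 -173.7] [ 835.7 -211.2]
cap [ 618.2 -105.2]
pad [ 759.8 -126.4] [ 747.4 -178.5]
block [ 839.3 -122.6] [ 835.  -196.9]
0.85
clock: 1.35
eef_pos: [255.9, 570.2, 250.3]
tcp_rot: [-3.142, -0.0, 2.72]
contact_force: [-0.2, -0.1, 0.2]
opening: 0.144
grasp_force: 0.0
```

```bash
python3 - <<'E'
from h import *
s=grab("scene")
S=lambda x,y,z:ray(s,175+(x-440)/4.235,165+y/4.236,z)[:2].round(1)
print("scene NL,NR,FR",S(455,178,10),S(572,208,10),S(763,86,10)); print("cap",S(498,136,32));print("pad",S(616,62,39.5),S(677,82,39.5));print("block",S(655,25,40),S(747,45,40))
tcp=np.array([255.9,570.2]);Rt=R.from_euler('xyz',r.sense()["tcp_rot"]).as_matrix();print(Rt.round(3))
print(Rt.T@[486-255.9,162-570.2,0])
E
```

```text
scene NL,NR,FR [444.9 167.7] [449.5  71.9] [676.5  71.7]
cap [475.1 153.6]
pad [604.  151.4] [595.7  91.1]
block [676.6 169.1] [677.1  85.3]
[[-0.912  0.409 -0.   ]
 [ 0.409  0.912 -0.   ]
 [-0.    -0.    -1.   ]]
[-3.77043894e+02 -2.78228597e+02  8.06532780e-03]
```

```bash
python3 -m crank '[[-0.037,-0.028,0.01,0,0,0,1],[-0.075,-0.056,0.02,0,0,0,1],[-0.112,-0.084,0.03,0,0,0,1],[-0.150,-0.112,0.04,0,0,0,1],[-0.187,-0.141,0.05,0,0,0,1]]'
python3 -m crank '[[-0.037,-0.028,0.01,0,0,0,1],[-0.075,-0.056,0.03,0,0,0,1],[-0.112,-0.084,0.05,0,0,0,1],[-0.150,-0.112,0.07,0,0,0,1],[-0.187,-0.141,0.09,0,0,0,1]]'
python3 -m crank '[[0,0,0,0,0,0,1],[0,0,0,0,0,0,1]]'
python3 - <<'E'
from h import *
s=grab("scene");t=grab("top"); e=r.sense();print(e["eef_pos"],e["clock"])
tip=e["eef_pos"]-[0,0,19];print(proj(s,tip),proj(t,tip),proj(s,[482,160,32]))
a=s["image"][120:240,150:300];b=t["image"][130:240,150:260]
cv2.imwrite("pics/c4.png",cv2.cvtColor(np.hstack([cv2.resize(a,(450,360),interpolation=2),cv2.resize(b,(350,360),interpolation=2)]),cv2.COLOR_RGB2BGR))
E
```

```text
clock: 1.9
eef_pos: [369.5, 363.5, 200.2]
tcp_rot: [3.141, 0.0, 2.72]
contact_force: [1.1, -0.8, 0.1]
opening: 0.002
grasp_force: 0.0
clock: 2.4
eef_pos: [480.9, 161.6, 111.5]
tcp_rot: [3.141, 0.001, 2.72]
contact_force: [0.8, 1.7, -0.4]
opening: 0.0
grasp_force: 0.0
clock: 2.6
eef_pos: [480.0, 162.2, 111.5]
tcp_rot: [-3.141, -0.001, 2.717]
contact_force: [-0.4, 0.5, 0.0]
opening: -0.003
grasp_force: 0.0
[479.91639261 163.87846909 112.32456808] 2.7
(np.float64(185.1687265844634), np.float64(175.98175091176992)) (np.float64(192.55420549309434), np.float64(210.18238751481735)) (np.float64(188.5746791167516), np.float64(195.7524088668909))
```

View pics/c4.png

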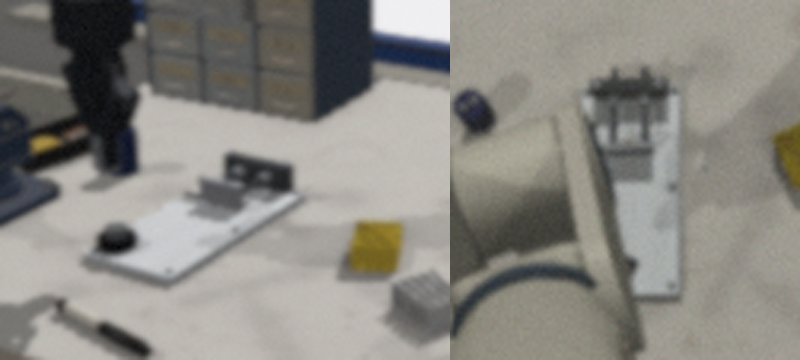

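In the scene crop the fingertips are at scene pixel (186,177) against a predicted (185,176). The cap is at about (189,196), which matches (482,160,32), so I'll descend here.

```bash
python3 -m crank '[[-0.002,0,0.03,0,0,0,1],[-0.002,0,0.055,0,0,0,1],[-0.002,0,0.057,0,0,0,1],[-0.002,0,0.058,0,0,0,1],[-0.002,0,0.059,0,0,0,1]]'
python3 -m crank '[[0,0,0.001,0,0,0,1],[0,0,0.002,0,0,0,1],[0,0,0.003,0,0,0,1],[0,0,0.003,0,0,0,1]]'
python3 -m crank '[[0,0,0.001,0,0,0,1],[0,0,0.002,0,0,0,1],[0,0,0.002,0,0,0,1]]'
```

```text
clock: 3.2
eef_pos: [482.3, 163.3, 54.1]
tcp_rot: [3.14, 0.001, 2.721]
contact_force: [0.0, -0.4, 0.0]
opening: 0.001
grasp_force: 0.0
clock: 3.6
eef_pos: [482.1, 162.5, 50.2]
tcp_rot: [3.141, 0.001, 2.72]
contact_force: [1.1, 0.8, 2.0]
opening: -0.002
grasp_force: 0.9
clock: 3.9
eef_pos: [482.1, 162.5, 48.0]
tcp_rot: [3.141, 0.001, 2.72]
contact_force: [1.0, 2.4, 2.4]
opening: 0.002
grasp_force: 1.5
```

```bash
python3 -m crank '[[0,0,0.001,0,0,0,1],[0,0,0.002,0,0,0,1],[0,0,0.003,0,0,0,1],[0,0,0.003,0,0,0,1]]'
python3 -m crank '[[0,0,0.001,0,0,0,1],[0,0,0.001,0,0,0,1]]'
```

```text
clock: 4.3
eef_pos: [482.1, 162.5, 45.1]
tcp_rot: [3.141, 0.001, 2.72]
contact_force: [1.7, 1.8, 4.9]
opening: -0.002
grasp_force: 2.5
clock: 4.5
eef_pos: [482.1, 162.5, 44.8]
tcp_rot: [3.141, 0.001, 2.72]
contact_force: [-3.0, 0.2, 16.7]
opening: 0.004
grasp_force: 8.7
```

```bash
python3 -m crank '[[0,0,-0.010,0,0,0,1],[0,0,-0.03,0,0,0,1],[0,0,-0.06,0,0,0,1],[0,0,-0.1,0,0,0,1],[0,0,-0.1,0,0,0,0]]'
python3 -m crank '[[-0.025,-0.04,0,0,0,0,0],[-0.05,-0.08,0,0,0,0,0],[-0.075,-0.12,0,0,0,0,0],[-0.1,-0.16,0,0,0,0,0],[-0.125,-0.2,0,0,0,0,0]]'
python3 -m crank '[[-0.025,-0.04,0,0,0,0.15,0],[-0.047,-0.073,0,0,0,0.3,0],[-0.047,-0.073,0,0,0,0.45,0],[-0.047,-0.073,0,0,0,0.6,0],[-0.047,-0.073,0,0,0,0.74,0]]'
python3 -m crank '[[0,0,0,0,0,0.15,0],[0,0,0,0,0,0.3,0],[0,0,0,0,0,0.45,0],[0,0,0,0,0,0.6,0],[0,0,0,0,0,0.75,0]]'
python3 -m crank '[[0,0,0,0,0,0.095,0],[0,0,0,0,0,0.095,0]]'
python3 - <<'E'
from h import *
s=grab("scene");t=grab("top"); e=r.sense();print(e["eef_pos"],e["tcp_rot"],e["clock"])
T=e["eef_pos"];print(proj(s,T),proj(s,[527,-157,0]),proj(s,[T[0],T[1],0]))
a=s["image"][130:260,220:370];b=t["image"][160:250,240:330]
cv2.imwrite("pics/c5.png",cv2.cvtColor(np.hstack([cv2.resize(a,(450,390),interpolation=2),cv2.resize(b,(350,390),interpolation=2)]),cv2.COLOR_RGB2BGR))
E
```

```text
clock: 5.0
eef_pos: [483.6, 162.9, 147.8]
tcp_rot: [3.138, 0.004, 2.72]
contact_force: [0.7, -0.7, 0.7]
opening: 0.158
grasp_force: 0.0
clock: 5.5
eef_pos: [512.7, -73.1, 143.0]
tcp_rot: [-3.141, -0.002, 2.72]
contact_force: [0.5, 0.3, -0.3]
opening: 0.989
grasp_force: 0.0
clock: 6.0
eef_pos: [525.6, -157.5, 142.6]
tcp_rot: [-3.139, -0.002, 1.973]
contact_force: [0.3, -0.3, -0.8]
opening: 1.0
grasp_force: 0.0
clock: 6.5
eef_pos: [525.7, -156.9, 142.7]
tcp_rot: [-3.139, 0.0, 1.224]
contact_force: [-0.1, 0.3, -0.8]
opening: 1.0
grasp_force: 0.0
clock: 6.7
eef_pos: [525.8, -156.9, 142.8]
tcp_rot: [-3.139, 0.001, 1.133]
contact_force: [-0.2, -0.4, 0.2]
opening: 0.999
grasp_force: 0.0
[ 526.17693229 -156.98631452  143.20410791] [-3.14006881e+00  3.41510183e-04  1.13778628e+00] 6.8
(np.float64(294.3959804954018), np.float64(175.08300226192995)) (np.float64(293.752109356422), np.float64(225.62985455109543)) (np.float64(293.60168186352485), np.float64(225.76097986337902))
```

View pics/c5.png

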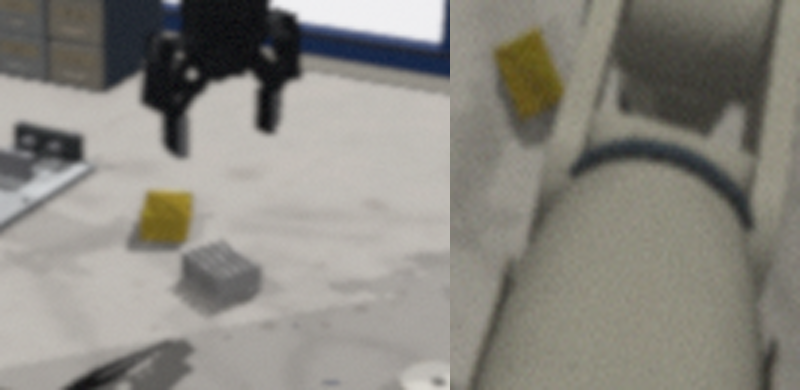

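The fingers straddle the heat sink along its 44 mm axis: their tips are at crop (178,153) and (268,128), and the heat sink is centred at (222,272). The smooth outer-fin face points right-front, and the projected positions agree. I'll descend and grip.

```bash
python3 -m crank '[[0,0,0.04,0,0,0,0],[0,0,0.08,0,0,0,0],[0,0,0.1,0,0,0,0],[0,0,0.115,0,0,0,0],[0,0,0.123,0,0,0,0]]' 35
python3 -m crank '[[0,0,0,0,0,0,0],[0,0,0,0,0,0,0.2],[0,0,0,0,0,0,0.4],[0,0,0,0,0,0,0.6],[0,0,0,0,0,0,0.8]]' 35
python3 -m crank '[[0,0,0,0,0,0,0.8],[0,0,0,0,0,0,0.8],[0,0,0,0,0,0,0.8]]' 35
```

```text
clock: 7.3
eef_pos: [526.3, -157.0, 19.6]
tcp_rot: [-3.14, 0.0, 1.136]
contact_force: [-0.2, 0.4, 0.4]
opening: 1.0
grasp_force: 0.0
clock: 7.8
eef_pos: [527.8, -157.4, 22.1]
tcp_rot: [3.139, -0.0, 1.135]
contact_force: [0.5, 0.5, 5.9]
opening: 0.523
grasp_force: 35.4
clock: 8.1
eef_pos: [527.9, -157.4, 22.1]
tcp_rot: [3.139, -0.0, 1.135]
contact_force: [-0.5, -0.4, 5.6]
opening: 0.521
grasp_force: 35.4
```

```bash
python3 -m crank '[[0,0,-0.015,0,0,0,0.8],[0,0,-0.035,0,0,0,0.8],[0,0,-0.06,0,0,0,0.8],[0,0,-0.07,0,0,0,0.8],[0,0,-0.07,0,0,0,0.8]]'
python3 -m crank '[[0.045,-0.015,0,0,0,0,0.8],[0.09,-0.029,0,0,0,0,0.8],[0.136,-0.044,0,0,0,0,0.8],[0.18,-0.058,0,0,0,0,0.8],[0.225,-0.073,0,0,0,0,0.8]]'
python3 -m crank '[[0.0476,-0.0153,0,0,0,0.1,0.8],[0.0476,-0.0153,0,0,0,0.25,0.8],[0.0476,-0.0153,0,0,0,0.4,0.8],[0.0476,-0.0153,0,0,0,0.55,0.8],[0.0476,-0.0153,0,0,0,0.65,0.8]]'
python3 -m crank '[[0,0,0,0,0,0.15,0.8],[0,0,0,0,0,0.3,0.8],[0,0,0,0,0,0.45,0.8],[0,0,0,0,0,0.507,0.8],[0,0,0,0,0,0.507,0.8]]'
python3 - <<'E'
from h import *
s=grab("scene");t=grab("top"); e=r.sense();print(e["eef_pos"],e["tcp_rot"],e["clock"])
T=e["eef_pos"];print(proj(s,T),proj(t,T))
a=s["image"][130:230,160:290];b=t["image"][140:230,170:250]
cv2.imwrite("pics/c6.png",cv2.cvtColor(np.hstack([cv2.resize(a,(520,400),interpolation=2),cv2.resize(b,(280,400),interpolation=2)]),cv2.COLOR_RGB2BGR))
E
```

```text
clock: 8.6
eef_pos: [528.0, -157.4, 92.9]
tcp_rot: [3.138, -0.0, 1.135]
contact_force: [-0.1, -0.2, -1.2]
opening: 0.515
grasp_force: 36.9
clock: 9.1
eef_pos: [555.0, 79.4, 89.9]
tcp_rot: [-3.14, 0.001, 1.135]
contact_force: [1.5, -1.3, -1.6]
opening: 0.516
grasp_force: 36.8
clock: 9.6
eef_pos: [561.0, 127.4, 89.7]
tcp_rot: [-3.141, 0.002, 0.48]
contact_force: [-0.4, -1.0, -1.9]
opening: 0.515
grasp_force: 36.8
clock: 10.1
eef_pos: [561.2, 127.1, 89.9]
tcp_rot: [3.141, 0.002, -0.023]
contact_force: [0.2, -0.3, -1.1]
opening: 0.514
grasp_force: 36.8
[561.41362429 127.15787096  90.18162075] [ 3.14131285e+00  1.18517176e-03 -2.02320965e-02] 10.2
(np.float64(213.33466679180077), np.float64(170.11266735492887)) (np.float64(204.270096859588), np.float64(185.65879145111305))
```

View pics/c6.png

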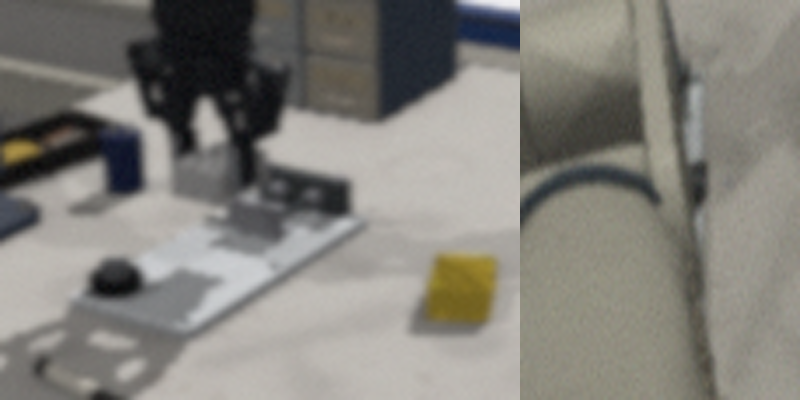

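The sink hangs level above the jig at crop (205,170), aligned with the pad plate. I'll back off 8 mm and lower slowly.

```bash
python3 -m crank '[[-0.008,0,0.02,0,0,0,0.8],[-0.008,0,0.04,0,0,0,0.8],[-0.008,0,0.05,0,0,0,0.8],[-0.008,0,0.054,0,0,0,0.8],[-0.008,0,0.055,0,0,0,0.8]]'
python3 -m crank '[[0,0,0.001,0,0,0,0.8],[0,0,0.002,0,0,0,0.8],[0,0,0.002,0,0,0,0.8]]'
python3 -m crank '[[0,0,0.001,0,0,0,0.8],[0,0,0.001,0,0,0,0.8]]'
python3 - <<'E'
from h import *
s=grab("scene");e=r.sense();print(e["eef_pos"],e["tcp_rot"],e["clock"])
T=e["eef_pos"]
a=s["image"][150:225,170:270]
cv2.imwrite("pics/c7.png",cv2.cvtColor(cv2.resize(a,(800,600),interpolation=2),cv2.COLOR_RGB2BGR))
E
```

```text
clock: 10.7
eef_pos: [554.0, 127.5, 35.7]
tcp_rot: [3.142, 0.0, -0.022]
contact_force: [-0.6, -0.3, -2.3]
opening: 0.516
grasp_force: 36.8
clock: 11.0
eef_pos: [554.3, 127.5, 34.3]
tcp_rot: [-3.141, -0.001, -0.022]
contact_force: [-0.5, -1.2, -2.0]
opening: 0.515
grasp_force: 36.8
clock: 11.2
eef_pos: [554.0, 127.5, 33.0]
tcp_rot: [-3.142, -0.0, -0.022]
contact_force: [-0.1, -0.0, -2.0]
opening: 0.518
grasp_force: 36.8
[553.95721376 127.4631814   32.99935571] [-3.14157772e+00 -1.18065825e-04 -2.21737148e-02] 11.25
```

View pics/c7.png

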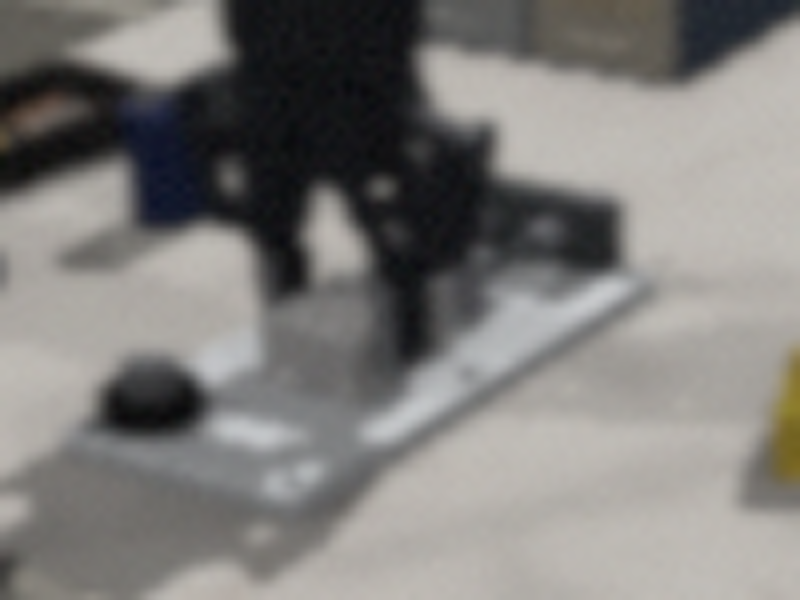

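```bash
python3 - <<'E'
from h import *
s=grab("scene")
S=lambda x,y,z:ray(s,170+x/8,150+y/8,z)[:2]
for n,p in dict(sNL=(265,378),sNR=(385,400)).items(): print(n,S(*p,10).round(1))
for n,p in dict(tNL=(262,290),).items(): print(n,S(*p,36).round(1))
A,B,C=S(75,437,10),S(298,500,10),S(650,280,10);print(A,B,C)
u=(C-B)/np.linalg.norm(C-B);n=np.array([-u[1],u[0]]);print("yaw",np.arctan2(u[1],u[0]),np.linalg.norm(C-B),np.linalg.norm(A-B))
for p in(S(265,378,10),S(385,400,10),np.array([524,149.5]),np.array([524,105.5])): print("y from right edge",(p-B)@n, (p-B)@u)
E
```

```text
sNL [531.1 148.2]
sNR [537.9  97.7]
tNL [548.9 161.6]
[457.85902951 176.14238189] [458.53206093  75.33046949] [678.44086813  73.08314933]
yaw -0.010218971939575626 219.92028995517737 100.81415899055095
y from right edge 73.58353091688892 71.77906197146467
y from right edge 23.17618861339588 79.099289369449
y from right edge 74.83466126827275 64.70659761840099
y from right edge 30.836958650805215 65.15622455808587
```

The sink sits at crop (325,340), in front of the pad and centred on the bed within about 3 mm. I'll settle it onto the bed, then push.

```bash
python3 -m crank '[[0,0,0.0005,0,0,0,0.8],[0,0,0.001,0,0,0,0.8],[0,0,0.001,0,0,0,0.8]]'
python3 -m crank '[[0,0,0.0005,0,0,0,0.8],[0,0,0.001,0,0,0,0.8],[0,0,0.001,0,0,0,0.8]]'
```

```text
clock: 11.6
eef_pos: [554.0, 127.5, 32.2]
tcp_rot: [-3.142, -0.0, -0.022]
contact_force: [-1.9, 0.3, 3.1]
opening: 0.519
grasp_force: 37.3
clock: 11.9
eef_pos: [554.0, 127.5, 32.1]
tcp_rot: [3.142, -0.0, -0.022]
contact_force: [-5.5, -0.5, 15.4]
opening: 0.513
grasp_force: 38.7
```

```bash
python3 -m crank '[[0,0,-0.001,0,0,0,0.8],[0,0,-0.001,0,0,0,0.8]]'
python3 -m crank '[[0.003,0,0,0,0,0,0.8],[0.006,0,0,0,0,0,0.8],[0.009,0,0,0,0,0,0.8],[0.010,0,0,0,0,0,0.8]]'
python3 -m crank '[[0.003,0,0,0,0,0,0.8],[0.006,0,0,0,0,0,0.8],[0.006,0,0,0,0,0,0.8]]'
```

```text
clock: 12.1
eef_pos: [554.1, 127.5, 32.2]
tcp_rot: [-3.141, -0.001, -0.022]
contact_force: [-2.0, -0.2, 6.8]
opening: 0.517
grasp_force: 37.7
clock: 12.5
eef_pos: [563.3, 127.2, 32.1]
tcp_rot: [3.141, 0.002, -0.022]
contact_force: [-5.7, 0.7, 10.7]
opening: 0.513
grasp_force: 38.2
clock: 12.8
eef_pos: [569.8, 127.1, 32.2]
tcp_rot: [3.142, 0.001, -0.022]
contact_force: [-3.9, -0.9, 7.7]
opening: 0.516
grasp_force: 37.9
```

```bash
python3 -m crank '[[0.001,0,-0.0004,0,0,0,0.8],[0.003,0,-0.0004,0,0,0,0.8],[0.004,0,-0.0004,0,0,0,0.8],[0.004,0,-0.0004,0,0,0,0.8]]'
python3 -m crank '[[0.002,0,0,0,0,0,0.8],[0.004,0,0,0,0,0,0.8],[0.004,0,0,0,0,0,0.8]]'
python3 -m crank '[[0.002,0,0,0,0,0,0.8],[0.004,0,0,0,0,0,0.8],[0.004,0,0,0,0,0,0.8]]'
```

```text
clock: 13.2
eef_pos: [574.1, 127.0, 32.2]
tcp_rot: [3.142, 0.0, -0.022]
contact_force: [-2.2, -0.2, 1.9]
opening: 0.516
grasp_force: 37.2
clock: 13.5
eef_pos: [577.9, 126.9, 32.2]
tcp_rot: [3.142, 0.0, -0.022]
contact_force: [-3.2, 1.8, 2.3]
opening: 0.52
grasp_force: 37.4
clock: 13.8
eef_pos: [581.5, 126.9, 32.2]
tcp_rot: [3.142, 0.001, -0.022]
contact_force: [-6.1, 1.4, 5.4]
opening: 0.519
grasp_force: 37.5
```

```bash
python3 -m crank '[[0.002,0,-0.0001,0,0,0,0.8],[0.004,0,-0.0002,0,0,0,0.8],[0.004,0,-0.0002,0,0,0,0.8],[0.004,0,-0.0002,0,0,0,0.8]]'
python3 -m crank '[[0.002,0,0,0,0,0,0.8],[0.003,0,0,0,0,0,0.8],[0.003,0,0,0,0,0,0.8],[0.003,0,0,0,0,0,0.8]]'
python3 - <<'E'
from h import *
I=[grab(n) for n in("scene","top")]
e=r.sense();print(e["eef_pos"],e["contact_force"])
F=np.mean([r.sense()["contact_force"] if not grab("scene") else r.sense()["contact_force"] for _ in range(6)],0);print(F)
a=I[0]["image"][155:215,180:260];b=I[1]["image"][140:200,180:240]
cv2.imwrite("pics/c8.png",cv2.cvtColor(np.hstack([cv2.resize(a,(480,360),interpolation=2),cv2.resize(b,(320,360),interpolation=2)]),cv2.COLOR_RGB2BGR))
E
```

```text
clock: 14.2
eef_pos: [585.0, 126.8, 32.2]
tcp_rot: [3.141, 0.002, -0.022]
contact_force: [-7.0, 2.1, 3.7]
opening: 0.518
grasp_force: 37.4
clock: 14.6
eef_pos: [587.3, 126.8, 32.2]
tcp_rot: [3.141, 0.003, -0.022]
contact_force: [-8.4, 2.3, 6.2]
opening: 0.515
grasp_force: 37.7
[587.31800395 126.80273723  32.19934308] [-8.78458748  2.715994    6.40472689]
[-8.37413315  2.32775316  6.48457558]
```

View pics/c8.png

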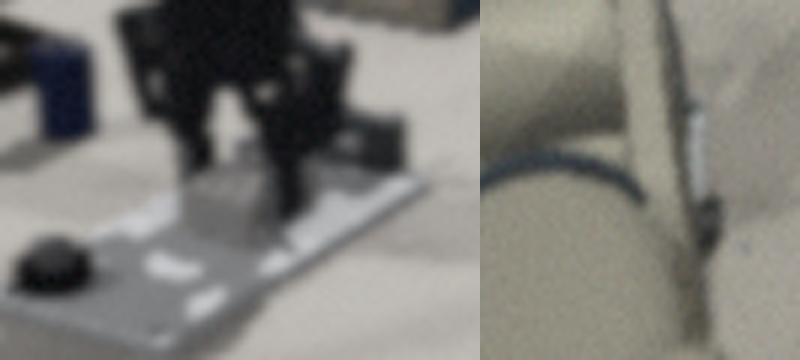

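The picture shows the sink flat on the bed at crop (235,205), against the pad, with the pointer hidden behind the finger. Forces fit a 0.4 N/mm spring with contact at x≈570, so the pad is in about 17 mm. I'll add 3 mm and hold.

```bash
python3 -m crank '[[0.001,0,-0.0002,0,0,0,0.8],[0.002,0,-0.0002,0,0,0,0.8],[0.003,0,-0.0002,0,0,0,0.8],[0.003,0,-0.0002,0,0,0,0.8],[0.003,0,-0.0002,0,0,0,0.8]]'
python3 -m crank '[[0,0,0,0,0,0,0.8],[0,0,0,0,0,0,0.8],[0,0,0,0,0,0,0.8],[0,0,0,0,0,0,0.8],[0,0,0,0,0,0,0.8]]'
python3 -m crank '[[0,0,0,0,0,0,0.8],[0,0,0,0,0,0,0.8],[0,0,0,0,0,0,0.8],[0,0,0,0,0,0,0.8],[0,0,0,0,0,0,0.8]]'
python3 -m crank '[[0,0,0,0,0,0,0.8],[0,0,0,0,0,0,0.8],[0,0,0,0,0,0,0.8],[0,0,0,0,0,0,0.8],[0,0,0,0,0,0,0.8]]'
python3 - <<'E'
from h import *
e=r.sense();print(e["wrist_torque"],e["tcp_rot"])
s=grab("scene");a=s["image"][155:215,180:260]
cv2.imwrite("pics/c9.png",cv2.cvtColor(cv2.resize(a,(800,600),interpolation=2),cv2.COLOR_RGB2BGR))
E
```

```text
clock: 15.5
eef_pos: [589.9, 126.8, 32.2]
tcp_rot: [3.141, 0.004, -0.022]
contact_force: [-9.1, 2.2, 5.8]
opening: 0.518
grasp_force: 37.7
clock: 16.0
eef_pos: [589.9, 126.8, 32.2]
tcp_rot: [3.141, 0.004, -0.022]
contact_force: [-9.1, 2.7, 6.7]
opening: 0.519
grasp_force: 37.7
clock: 16.5
eef_pos: [589.9, 126.8, 32.2]
tcp_rot: [3.141, 0.004, -0.022]
contact_force: [-10.1, 3.4, 5.9]
opening: 0.514
grasp_force: 37.7
clock: 17.0
eef_pos: [589.9, 126.8, 32.2]
tcp_rot: [3.141, 0.004, -0.022]
contact_force: [-9.9, 2.9, 6.3]
opening: 0.519
grasp_force: 37.7
[0.40830275 1.42908812 0.14680737] [ 3.14127119  0.00392222 -0.02200285]
```

View pics/c9.png

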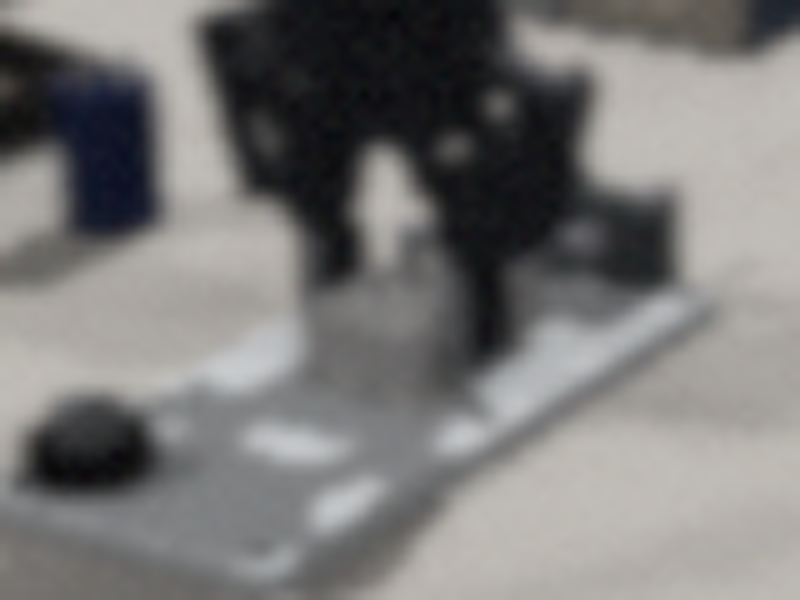

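```bash
python3 -c "
from rig import sign_off
print(sign_off())"
```

```text
the job is handed in; nothing more can be done
None
```

I pressed the start button fully down and let it come back up, then handed in with the heat sink gripped flat on the bed, pushing the pad back about 20 mm at roughly 8 N; that depth comes from the force readings because the pointer was hidden from both cameras, no verdict came back, and I viewed 11 pictures, one over the limit of 10.

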